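Stow the spice jar behind the clamped travel stop

ROBOT

A 6-joint arm with a two-finger parallel gripper is mounted at the origin on the work surface. World frame = base frame: x ahead of the robot, y to its left, z up, the work surface at z = 0. Lengths are in mm, angles in rad, forces in N, time in s.
With the tool pointing down it reaches from about 300 to 775 mm from the base axis. Payload 14.6 kg.
Tool frame: the origin (TCP) lies between the finger pads; the fingertips stand 19 mm ahead of it and the grasp point (between the pads) is the TCP; z points along the fingers, y is the line along which they close (so a half turn about z gives the same grasp; the last joint's range is limited). The gripper opens to 94 mm and grips with 3 to 60 N. Pads are 16 mm wide; open, the fingers measure 119 mm over their backs; the gripper's body (75 mm by 177 mm) begins 78 mm behind the grasp point.
Start: joints at [1.164, 0.3, 1.521, -0, 1.321, -0.067], TCP at [183.311, 518.543, 224.446] pointing down, gripper open.
Joint ranges: [-3.03, 3.03], [-0.79, 2.21], [0.23, 2.52], [-1.04, 4.18], [0, 3.07], [-2.55, 2.55]. Speed limits (rad/s): [2.22, 2.22, 2.57, 3.14, 3.14, 3.14].

INTERFACE

Orientations are given as [roll, pitch, yaw] about the fixed x, y, z axes, in that order (R = Rz(yaw) Ry(pitch) Rx(roll)).
In Python, from cell import monitor, imaging, job, find_in, trace gives the robot as it stands. The module is installed in compiled form; this text tells all that it offers.
- The arm moves only by the tool arm_command, never from a script. Its argument "steps" is a list of rows, each a list of 5 numbers: the opening, from 0 (shut) to 1 (fully open), then the shift along the tool's x, y, z in mm, then the turn about the tool's z in degrees. In form: [[gripper, dx, dy, dz, turn], ...]. A call has 1 to 20 rows; each row is the pose to reach, as a shift and turn from the pose commanded when the call began, along the tool's axes at that moment; what a row does not reach only later rows make up. A row lasts 1/8 s, in which the tool goes at most 62.5 mm and 10.7 degrees, less where a joint would pass 70% of its speed; a pose out of reach is approached as far as the arm can. A call with a gripper value outside its range is refused whole. The fingers move at their own pace and stop on an object; "force" is the grip in N (left out, the last holds). Time passes only in rows, so rows that repeat a pose let the fingers close. It gives the time, the measured TCP pose, the force, the opening and the grip force at its end, in the units of the state.
- monitor.read_state(): the state, without advancing time (a new reading comes with each control period).
- imaging.camera(name): name is "side" or "top"; returns a dict with "img" (384x512x3 uint8, red, green, blue), "mtx" (3x3 intrinsics, pixels), "view" (4x4, takes a point from world to camera coordinates). Camera axes: x right, y down, z forward; pixel columns grow to the right and rows downward; lengths in mm; the calibration is good to about 2 mm. A picture is of the moment at which its call begins. There is no depth.
- job.sign_off(): hands the job in; it is judged then, once.
Trained networks look in a picture, given as the dict that the camera call returned (one of the last four; its "shot" number tells which), for a name from the list of things; names that differ only in an ending like _2 or _b are one class to them, and where a whole thing is asked for, a point or a joint stands for the part that bears it (a point fixed in the world has none). Each returns a list of dicts, best first, with "p" (0 to 1); they miss things now and then, are a little off and sometimes report something else, mostly with a low value. They report only what shows in the picture. A call takes as long as a camera call. They do not tell look-alikes from the thing itself.
- find_in(picture, target): "rect" ([centre column, centre row, width, height] in pixels, round what is visible of it).
- trace(picture, target): "region" (384x512 bool, what is visible of it) and "rect" ([centre column, centre row, width, height] in pixels, round what is visible of it).
The state is a dict: "clock": time; "joints": joint angles; "qd": joint speeds; "effort": joint torques, N m; "eef_pos": TCP position; "eef_rot": TCP orientation; "wrist_force": force on the tool from outside, world axes, zero at the start; "moment": the same for the moment, N m; "finger_gap": finger opening in mm; "finger_force": force on a finger pad.
Only numpy, scipy, OpenCV 4.12 (cv2) and the standard library are available. Lean on these libraries where they do the work, as an engineer would, in place of code of your own. Each camera call takes 0.05 s, during which the arm holds its last target. There are 200 camera calls.

TASK

Make the red-capped spice jar safe for the drive: loosen the red clamp knob of the travel holder, slide the stop back, and stand the jar upright on the holder in front of the orange V fence. Then bring the stop up so that the jar sits home in the V with the sprung black plate pressed in about half-way, without squeezing the glass hard, tighten the knob firmly until it comes up hard, tighter than you found it, and let go. Leave the green-capped jar, the mug and the green bowl where they are.

Things in the scene. Friction and masses are not known exactly. Their poses are not given: they have to be found in the camera images.
- rail: Travel holder fixed to the counter: dark steel base plate 84 x 320 x 8 mm, long along its y. Origin at counter height on the centre line (plate: y -180 to +140). Orange V fence at the -y end: two upright faces opening 120 degrees towards +y, vertex at x 0, y -155, top 47 mm above the counter. Lies elsewhere and turned each time.
- seat (a point): Point on the base plate's top (8 mm above the counter) where the middle of the jar's foot stands when the jar is home in the V: rail x = 0, y = -126 mm. Axes as the rail's.
- stop (a joint): Position in m of the sliding stop along the rail's y: 0 nearest the fence, 0.09 the far end. At value s the unpressed plate face is at rail y = -130 mm + s, the knob axis at rail x 0, y = -64 mm + s. Free, it slides with about 1.5 N of friction, moved by the knob. It starts clamped, too near the fence for the jar: slide it back past 0.05.
- stop_top (a point): Top of the stop's aluminium block (62 x 86 mm), 40.5 mm above the counter, under the knob's axis. The block carries the knob and, on its fence side, the sprung plate.
- knob_grip (a point): Centre of the red wing knob's bar, 65 mm above the counter, on its vertical axis. Bar 46 mm long (this point's x), 12 mm thick (its y), 50 to 80 mm above the counter, on a steel neck 24 mm across. Clockwise from above tightens. At the start it is only nipped: 1 rad anticlockwise always frees it; the thread's end is 1.8 rad or more that way. Stays where it is left.
- clamp_pad: Hidden pressure pad under the knob; its contact force on the rail is the clamp force: 8 to 28 N at the start. Turning takes about 0.12 N m free, and hardly more while the pad's spring gives. Some 0.2 to 0.8 rad past the start (it varies) the spring goes solid: then 85 N more per rad, and 0.4 to 0.8 N m more than when free at about 1 to 1.6 rad past the start. Tight is over 50 N.
- plate: Black sprung plate on the fence side of the stop, 52 mm wide (rail x), 6 mm thick, 13 to 45 mm above the counter. Origin in its face, on the centre line, 8 mm above the counter; y axis away from the fence. Yields 9 mm on springs of 1 N per mm without preload: half-way is about 4.5 N.
- jar_center (a point): Centre (half-way up, 45 mm above its foot) of the glass spice jar with the red cap and reddish contents: a cylinder 50 mm in diameter and 90 mm tall, cap the top 20 mm, the same diameter. About 0.2 kg. z axis up along the jar. Stands loose on the counter.
- herb_jar_center (a point): Bystander: centre of a like jar with a GREEN cap and green contents, 50 mm diameter, 90 mm tall. Not to be moved.
- mug_center (a point): Bystander: centre of a blue mug, 76 mm diameter, 85 mm tall, handle at its +y. Not to be moved.
- bowl_center (a point): Bystander: centre of a green melamine bowl, 144 mm diameter, 55 mm tall. Not to be moved.
Mind the look-alikes: they are no part of the job. What is shaped like the part that bears jar_center but purple is not meant.

How it is judged (in metres and radians):
On the way, in this order (a step that is already met when the one before it is completed fails the run):
1. the clamp is freed (under 1 N of clamp force) (contact force between clamp_pad and anything else below 1 N), for 0.1 s.
2. the stop is slid back to at least 50 mm on its scale (value of joint stop above 0.05 m), for 0.1 s.
3. the jar stands upright on the holder in front of the fence (within 14 mm of the centre line, up to 20 mm short of home) (z of jar_center in the frame of rail between 0.05 and 0.056 m and angle between jar_center's own z axis and vertical below 0.1 rad and x of jar_center in the frame of rail between -0.014 and 0.014 m and y of jar_center in the frame of rail below -0.106 m), for 0.2 s.
At the end, for the whole second after the job is handed in: The jar stands upright (within 0.06 rad) on the base plate, home in the V (within 4 mm), the sprung plate presses on it with 1.5 to 8 N (1.5 to 8 mm of its 9 mm travel), the clamp holds with more than 50 N, and the stop is at rest (contact force between clamp_pad and anything else above 50 N and contact force between plate and anything else between 1.5 and 8 N and horizontal distance between jar_center and seat below 0.004 m and z of jar_center in the frame of rail between 0.05 and 0.056 m and angle between jar_center's own z axis and vertical below 0.06 rad and velocity of joint stop between -0.002 and 0.002 m/s); the robot touches nothing.
It fails at once if the jar is squeezed by the sprung plate with more than 30 N (contact force between plate and anything else above 30 N).
It fails at once if a bystander is moved by more than 30 mm (distance of any of herb_jar_center, mug_center, bowl_center from where it was at the start of the episode above 0.03 m).
It also fails if it takes over 72 s, if anything falls off the work surface, if the arm or the gripper's body presses on something with over 40 N, if the wrist force passes 120 N, or if a joint passes its speed limit or range.

## Working session

There is one attempt and no reset: what is moved stays moved. The work goes in short steps, Python scripts to look and compute and a tool call to move; the robot and the scene stay as the last step left them, time stands still between calls to the robot, and variables do not carry over. Pictures are saved under pics/ and viewed, at most 10 in all, crops included, and the job is handed in when it is done.

Besides the shell and the picture viewer there is one more tool, called as name(argument=value, ...), one argument or row to a line, values as JSON. arm_command: Moves the arm, as the interface text tells. Its arguments: {"type":"object","properties":{"steps":{"type":"array","items":{"type":"array","items":{"type":"number"}}},"force":{"type":"number"}},"required":["steps"]}

```bash
mkdir -p pics; cat > h.py <<'E'
import numpy as np, cv2
from cell import monitor, imaging, job, find_in, trace
def ray(c,u,v):
    V=np.array(c["view"]);R,t=V[:3,:3],V[:3,3]
    d=R.T@np.linalg.inv(c["mtx"])@[u,v,1]; return -R.T@t,d
def atz(c,u,v,z):
    o,d=ray(c,u,v); return o+d*(z-o[2])/d[2]
def proj(c,p):
    V=np.array(c["view"]);q=c["mtx"]@(V[:3,:3]@np.array(p,float)+V[:3,3]); return q[:2]/q[2]
def save(c,n): cv2.imwrite("pics/"+n,c["img"][:,:,::-1])
E
python3 - <<'E'
from h import *
print(monitor.read_state())
for n in("top","side"):
    c=imaging.camera(n); save(c,n+"0.png"); print(n,ray(c,256,192))
    for t in("rail","stop","knob_grip","plate","jar_center","herb_jar_center","mug_center","bowl_center"):
        print(t,[(np.round(d["rect"]),round(d["p"],2)) for d in find_in(c,t)[:3]])
E
```

```text
{'clock': 0.0, 'joints': array([ 1.16438085e+00,  3.00423899e-01,  1.52158746e+00,  6.40797044e-07,
        1.32072651e+00, -6.66325533e-02]), 'qd': array([-0.00117273, -0.00037925, -0.00118306, -0.00015846, -0.00064672,
        0.00012379]), 'effort': array([ 6.75143256e-04, -5.31804836e+01, -3.52735126e+01,  7.08563067e-02,
        2.44116521e-02, -6.48323976e-05]), 'eef_pos': array([183.22558023, 518.31734695, 223.90951934]), 'eef_rot': array([-3.14045002e+00, -7.68714088e-05,  2.80180953e+00]), 'wrist_force': array([ 0.43194629, -0.51075399, -0.19174501]), 'moment': array([0.01359921, 0.05205635, 0.02193186]), 'finger_force': 0.0, 'finger_gap': 94.00913143070235}
top (array([ 506.9168816 ,  -26.86316231, 1253.06542307]), array([ 0.03449489, -0.00961433, -0.99947848]))
rail [(array([254., 175., 105.,  48.]), 0.64)]
stop [(array([270., 172.,  38.,  25.]), 0.95)]
knob_grip [(array([267., 168.,   7.,  14.]), 0.56), (array([142., 159.,  18.,  24.]), 0.43)]
plate [(array([131., 216.,  33.,  35.]), 0.38)]
jar_center [(array([143., 133.,  22.,  22.]), 0.87), (array([140., 161.,  19.,  20
[... 325 characters left out ...]
([ 0.35759661,  0.60645447, -0.71026618]))
rail [(array([277., 203.,  97.,  65.]), 0.61)]
stop [(array([285., 207.,  43.,  34.]), 0.72)]
knob_grip [(array([283., 196.,  11.,  16.]), 0.54)]
plate [(array([232., 130.,  14.,  30.]), 0.42)]
jar_center [(array([220., 148.,  16.,  29.]), 0.86), (array([251., 122.,  17.,  30.]), 0.66), (array([234., 128.,  14.,  28.]), 0.61)]
herb_jar_center [(array([297., 290.,  21.,  34.]), 0.79), (array([276., 205.,  96.,  68.]), 0.67), (array([285., 194.,  17.,  17.]), 0.18)]
mug_center [(array([185., 138.,  30.,  33.]), 0.58), (array([296., 214.,  14.,  11.]), 0.55)]
bowl_center [(array([359., 267.,  55.,  54.]), 0.93), (array([277., 205.,  98.,  71.]), 0.17)]
```

```bash
python3 -c "
import cv2,numpy as np
a=cv2.imread('pics/top0.png');b=cv2.imread('pics/side0.png');cv2.imwrite('pics/both.png',cv2.resize(np.vstack([a,b]),(800,600)) if 0 else np.vstack([a[:300],b[84:]]))"
```

```text
(no output)
```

View pics/top0.png

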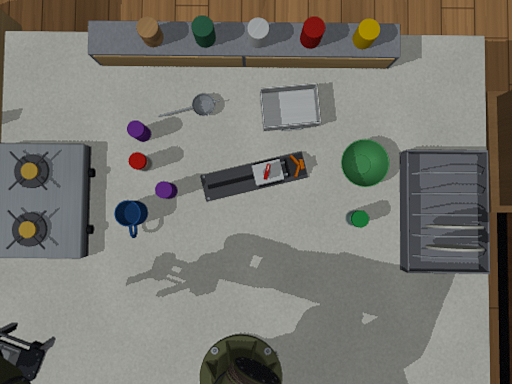

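View pics/side0.png

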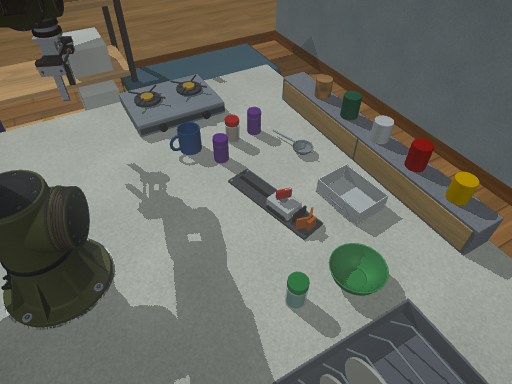

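The top view shows the red-capped jar at (138,161), between purple look-alikes at (138,130) and (166,190). The mug is at (131,213), the bowl at (365,162) and the green jar at (359,219). The rail runs from (203,186) to the orange fence at (297,165), with the red knob at (267,171). Next I'll measure these precisely.

```bash
cat >> h.py <<'E'
def mask(c,lo,hi,box,smin=120,vmin=60):
    h=cv2.cvtColor(c["img"],cv2.COLOR_RGB2HSV).astype(int); H=(h[...,0]+90)%180
    m=(H>=lo)&(H<=hi)&(h[...,1]>smin)&(h[...,2]>vmin)
    b=np.zeros_like(m); x0,x1,y0,y1=box; b[y0:y1,x0:x1]=1
    return m&b
def blob(m):
    p=np.argwhere(m)[:,::-1].astype(float); mu=p.mean(0); w,v=np.linalg.eigh(np.cov((p-mu).T)); return mu,v[:,1],np.sqrt(w),len(p)
E
python3 - <<'E'
from h import *
c=imaging.camera("top"); s=imaging.camera("side")
def tri(a,b):
    o1,d1=ray(c,*a);o2,d2=ray(s,*b)
    A=np.stack([d1,-d2],1);k=np.linalg.lstsq(A,o2-o1,rcond=None)[0]
    p,q=o1+k[0]*d1,o2+k[1]*d2; return (p+q)/2,np.linalg.norm(p-q)
# red jar cap
m=mask(c,84,97,(120,155,145,180)); b=blob(m); print("cap top",b, atz(c,*b[0],80))
print("top red box",np.argwhere(m).min(0),np.argwhere(m).max(0))
# knob
m=mask(c,84,97,(250,285,155,190)); b=blob(m); k=atz(c,*b[0],75); k2=atz(c,*(b[0]+b[1]*10),75); print("knob",b,k,np.degrees(np.arctan2(*(k2-k)[1::-1])))
ms=mask(s,84,97,(265,305,180,210)); bs=blob(ms); print("knob side",bs,tri(b[0],bs[0]))
# orange
m=mask(c,98,112,(280,315,145,185)); b=blob(m); print("fence",b,atz(c,*b[0],40))
# rail via plate trace
for cam in(c,s):
    r=trace(cam,"rail"); 
    if r:
        g=r[0]["region"].astype(np.uint8); print(r[0]["p"],g.sum())
        cn=max(cv2.findContours(g,0,1)[0],key=cv2.contourArea); R=cv2.minAreaRect(cn); bx=cv2.boxPoints(R)
        print([np.round(atz(cam,*q,8)[:2],1) for q in bx],np.round(bx,1))
for cam in (c,s):
  for t in("jar_center","herb_jar_center","mug_center","bowl_center"):
    print(t,[(np.round(d["rect"]),round(d["p"],2)) for d in trace(cam,t)[:3]])
big=cv2.resize(c["img"][130:220,120:320],(800,360),interpolation=cv2.INTER_CUBIC); cv2.imwrite("pics/z1.png",big[:,:,::-1])
E
```

```text
cap top (array([137.27196653, 160.54393305]), array([-0.9787426 , -0.20509248]), array([4.13584188, 4.61800283]), 239) [634.81996504 304.94711257  80.        ]
top red box [152 129] [168 146]
knob (array([266.45833333, 171.85416667]), array([-0.24754119,  0.96887737]), array([1.22651319, 4.23056786]), 48) [606.11900142 -67.88144701  75.        ] 166.1745013154404
knob side (array([282.8976378 , 193.43307087]), array([-0.97930467,  0.20239159]), array([2.42705855, 4.43169781]), 127) (array([608.20493264, -68.91003174,  60.58266731]), np.float64(2.0289232423908294))
fence (array([297.36956522, 164.53623188]), array([0.25638379, 0.96657506]), array([3.3900322 , 5.68646966]), 138) [ 631.80046419 -160.96406534   40.        ]
0.63 2493
[array([515.7, 100.5]), array([633.9, 182.7]), array([ 701.2, -171.1]), array([ 595.6, -219.2])] [[227.6 181.8]
 [247.9 155.5]
 [327.8 217.2]
 [307.5 243.5]]
jar_center [(array([143., 160.,  19.,  24.]), 0.85), (array([141., 132.,  24.,  21.]), 0.81), (array([166., 191.,  16.,  24.]), 0.67)]
herb_jar_center [(array([359., 218.,  24.,  16.]), 0.54)]
mug_center [(array([131., 219.,  34.,  34.]), 0.9), (array([270., 174.,  37.,  29.]), 0.41)]
bowl_center [(array([365., 162.,  53.,  50.]), 0.66)]
jar_center [(array([232., 130.,  18.,  30.]), 0.8), (array([253., 123.,  15.,  27.]), 0.56), (array([220., 147.,  17.,  26.]), 0.56)]
herb_jar_center [(array([299., 291.,  20.,  34.]), 0.64)]
mug_center []
bowl_center [(array([360., 268.,  58.,  51.]), 0.86)]
```

View pics/z1.png

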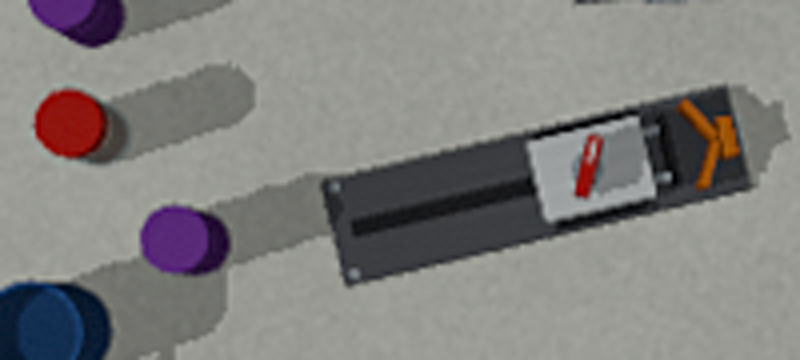

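The zoomed crop shows the holder corners, in zoom pixels, at about (321,180), (728,86), (750,187) and (346,287). The block is at (595,168), the knob bar is nearly across the rail, and the cap disc is at (70,124).

```bash
python3 - <<'E'
from h import *
c=imaging.camera("top"); s=imaging.camera("side")
Z=np.array([[321,180],[728,86],[750,187],[346,287]],float); P=(Z+.5)/4-.5+[120,130]
W=np.array([atz(c,*p,8)[:2] for p in P]); print(W.round(1))
g=c["img"].max(2); m=((g<85)).astype(np.uint8); m[:150]=0;m[203:]=0;m[:,:198]=0;m[:,312:]=0
n,l,st,_=cv2.connectedComponentsWithStats(m); i=1+np.argmax(st[1:,4]); pts=np.argwhere(l==i)[:,::-1].astype(np.float32)
bx=cv2.boxPoints(cv2.minAreaRect(pts)); W2=np.array([atz(c,*p,8)[:2] for p in bx]); print("auto",bx.round(1),W2.round(1))
for w in(W,):
    back=(w[0]+w[3])/2; fr=(w[1]+w[2])/2; y=(back-fr)/np.linalg.norm(back-fr)
    print("len",np.linalg.norm(back-fr),"wid",np.linalg.norm(w[0]-w[3]),np.linalg.norm(w[1]-w[2]))
    mid=(back+fr)/2; O=mid+20*y; x=np.array([y[1],-y[0]]); print("O",O,"x",x,"y",y,"yaw",np.degrees(np.arctan2(x[1],x[0])))
    k=np.array([606.1,-67.9]); print("knob in rail",(k-O)@x,(k-O)@y)
    print("seat",O-126*y)
# cap: bright top
r=c["img"].astype(int); m=(r[...,0]>150)&(r[...,1]<70); m[:, :120]=0; m[:,155:]=0; m[:145]=0; m[180:]=0
pp=np.argwhere(m)[:,::-1].astype(np.float32); (cx,cy),rad=cv2.minEnclosingCircle(pp); print("cap",pp.mean(0),cx,cy,rad,len(pp),atz(c,*pp.mean(0),90),"mtx",c["mtx"][0])
for nm,bo in(("purple1",(120,155,115,145)),("purple2",(150,180,178,203))):
    mm=mask(c,40,75,bo,80,90);q=np.argwhere(mm)[:,::-1];print(nm,q.mean(0),len(q),atz(c,*q.mean(0),85))
b=blob(mask(c,80,100,(250,285,155,190),100,60)); print(b)
p=[atz(c,*(b[0]+t*b[1]),80)[:2] for t in(0,10)]; print("knob",p[0],np.degrees(np.arctan2(*(p[1]-p[0])[::-1])))
E
```

```text
[[ 601.3  133.1]
 [ 676.4 -177.3]
 [ 599.1 -194.4]
 [ 519.9  112.8]]
auto [[199.4 174.9]
 [301.1 150.5]
 [307.5 176.9]
 [205.8 201.3]] [[ 600.6  134.4]
 [ 678.5 -175.7]
 [ 597.5 -195.5]
 [ 520.1  113.8]]
len 318.3019353829499 wid 83.95892858722917 79.17181356955032
O [594.32770273 -12.08096905] x [0.97016072 0.24246273] y [-0.24246273  0.97016072] yaw 14.031938571440923
knob in rail -2.113014404366311 -57.00777463915897
seat [ 624.8780071 -134.3212198]
cap [nan nan] 0.0 0.0 0.0 0 [nan nan nan] mtx [408.72326392   0.         251.2361508 ]
purple1 [134.86363636 128.41818182] 220 [727.10905446 312.53368294  85.        ]
purple2 [163.05357143 189.45535714] 224 [551.94094673 227.89225758  85.        ]
(array([266.57692308, 171.57692308]), array([-0.24446769,  0.96965744]), array([1.22415552, 4.31812918]), 52)
knob [606.50126877 -68.04214076] 166.35532209146888<stdin>:16: RuntimeWarning: Mean of empty slice.
  ret = um.true_divide(
```

```bash
cat >> h.py <<'E'
def plan(cmd,tgt):
    "cmd,tgt: x,y,z mm, yaw deg (tool down) -> dx,dy,dz,turn in tool axes"
    p=np.radians(cmd[3]); d=np.array(tgt[:3])-cmd[:3]
    x=np.array([np.cos(p),np.sin(p),0]); y=np.array([np.sin(p),-np.cos(p),0])
    return np.round([d@x,d@y,-d[2],cmd[3]-tgt[3]],1)
def pose():
    s=monitor.read_state(); print(round(s["clock"],2),s["eef_pos"].round(1),np.degrees(s["eef_rot"]).round(1),s["wrist_force"].round(1),s["moment"].round(2),round(s["finger_gap"],1),round(s["finger_force"],1),s["joints"].round(2))
E
python3 -c "
from h import *
print(plan((183.3,518.5,224.4,160.5),(608,-68,130,-13.6)))"
```

```text
[-596.1 -411.1   94.4  174.1]
```

arm_command(
  steps=[
    [0.45,-596,-411,10,174],
    [0.45,-596,-411,10,174],
    [0.45,-596,-411,10,174],
    [0.45,-596,-411,10,174],
    [0.45,-596,-411,10,174],
    [0.45,-596,-411,10,174],
    [0.45,-596,-411,10,174],
    [0.45,-596,-411,10,174],
    [0.45,-596,-411,10,174],
    [0.45,-596,-411,10,174],
    [0.45,-596,-411,10,174],
    [0.45,-596,-411,10,174],
    [0.45,-596,-411,10,174],
    [0.45,-596,-411,10,174],
    [0.45,-596,-411,10,174],
    [0.45,-596,-411,10,174],
    [0.45,-596,-411,10,174],
    [0.45,-596,-411,94,174],
    [0.45,-596,-411,94,174],
    [0.45,-596,-411,94,174],
  ],
  force=30,
)

```text
clock: 4.1
eef_pos: [607.6, -67.5, 129.0]
eef_rot: [3.141, 0.003, -0.232]
wrist_force: [-0.7, -0.3, 0.7]
finger_gap: 42.5
finger_force: 0.0
```

```bash
python3 - <<'E'
from h import *
pose(); c=imaging.camera("side"); g=cv2.resize(c["img"][100:260,200:400],(800,640),interpolation=cv2.INTER_CUBIC)[:600]; cv2.imwrite("pics/s1.png",g[:,:,::-1])
E
```

```text
4.1 [607.6 -67.5 129. ] [180.    0.2 -13.3] [-0.7 -0.3  0.7] [ 0.03  0.13 -0.02] 42.5 0.0 [-0.17  0.52  1.44  0.    1.18  1.63]
```

View pics/s1.png

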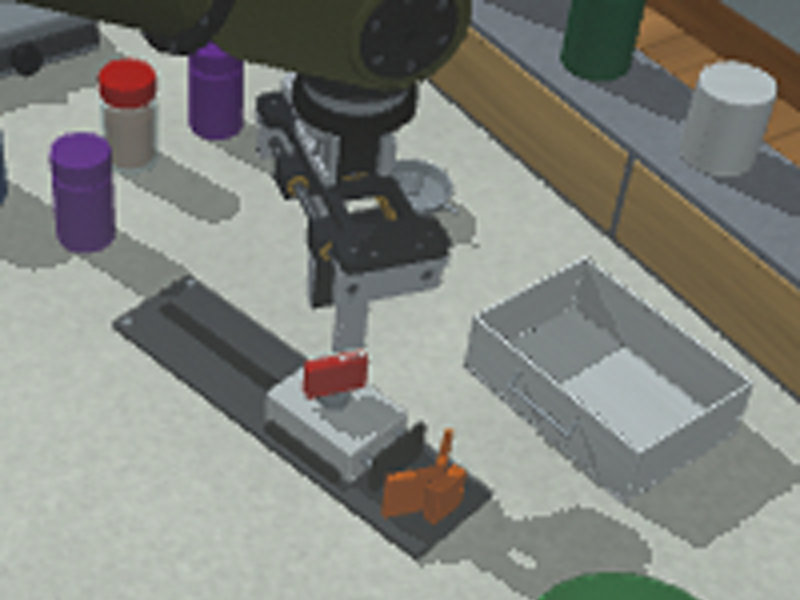

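The side crop shows the fingers above the red bar at about (335,375) in the zoom, with the fence just in front and the paths clear. I'll descend and grip.

arm_command(
  steps=[
    [0.45,0,0,40,0],
    [0.45,0,0,63,0],
    [0.45,0,0,63,0],
    [0.0,0,0,63,0],
    [0.0,0,0,63,0],
    [0.0,0,0,63,0],
    [0.0,0,0,63,0],
    [0.0,0,0,63,0],
  ],
  force=30,
)

```text
clock: 5.15
eef_pos: [608.2, -68.1, 69.2]
eef_rot: [3.141, -0.0, -0.235]
wrist_force: [-9.7, -2.1, 11.5]
finger_gap: 11.8
finger_force: 35.2
```

```bash
python3 -c "
from h import *
pose()"
```

```text
5.15 [608.2 -68.1  69.2] [180.   -0.  -13.5] [-9.7 -2.1 11.5] [-0.31  1.87  0.  ] 11.8 35.2 [-0.17  0.6   1.48 -0.    1.07  1.64]
```

arm_command(
  steps=[
    [0.3,0,0,0,0],
    [0.3,0,0,-5,0],
    [0.3,0,0,-5,0],
    [0.0,0,0,-5,0],
    [0.0,0,0,-5,0],
    [0.0,0,0,-5,0],
    [0.0,0,0,-5,0],
  ],
  force=30,
)

```text
clock: 6.02
eef_pos: [608.0, -67.6, 72.3]
eef_rot: [3.142, 0.001, -0.235]
wrist_force: [-2.2, -0.9, 1.6]
finger_gap: 11.8
finger_force: 30.0
```

```bash
python3 -c "
from h import *
pose()"
```

```text
6.03 [608.  -67.6  72.3] [180.    0.  -13.5] [-2.2 -0.9  1.6] [0.09 0.67 0.07] 11.8 30.0 [-0.17  0.59  1.47  0.    1.07  1.64]
```

arm_command(
  steps=[
    [0,0,0,0,-10],
    [0,0,0,0,-20],
    [0,0,0,0,-30],
    [0,0,0,0,-40],
    [0,0,0,0,-50],
    [0,0,0,0,-60],
    [0,0,0,0,-66],
    [0,0,0,0,-66],
    [0,0,0,0,-66],
  ],
  force=30,
)

```text
clock: 7.15
eef_pos: [608.2, -67.7, 72.2]
eef_rot: [-3.141, 0.0, 0.915]
wrist_force: [-0.3, -2.1, -1.6]
finger_gap: 11.5
finger_force: 30.0
```

```bash
python3 -c "
from h import *
pose()
y=np.array([-.2425,.9702])
print(plan((608,-68,72.4,52.5),(608-.2425*70,-68+.9702*70,72.4,52.5)))"
```

```text
7.15 [608.2 -67.7  72.2] [-180.     0.    52.4] [-0.3 -2.1 -1.6] [-0.39  0.22  0.09] 11.5 30.0 [-0.17  0.59  1.47 -0.    1.07  0.49]
[ 43.5 -54.8  -0.    0. ]
```

arm_command(
  steps=[
    [0,6,-8,0,0],
    [0,12,-16,0,0],
    [0,19,-23,0,0],
    [0,25,-31,0,0],
    [0,31,-39,0,0],
    [0,37,-47,0,0],
    [0,43.5,-55,0,0],
    [0,43.5,-55,0,0],
    [0,43.5,-55,0,0],
  ],
  force=30,
)

```text
clock: 8.28
eef_pos: [591.0, 0.6, 72.3]
eef_rot: [-3.141, -0.0, 0.917]
wrist_force: [2.2, 2.0, -8.5]
finger_gap: 12.1
finger_force: 30.0
```

```bash
python3 - <<'E'
from h import *
pose(); c=imaging.camera("top"); save(c,"t2.png")
b=blob(mask(c,84,97,(120,155,145,180))); print(atz(c,*b[0],90),b[3])
s=imaging.camera("side"); b2=blob(mask(s,84,97,(215,245,105,130)))
# cap side view centroid check
print(b2, proj(s,(*atz(c,*b[0],90)[:2],82)))
E
```

```text
8.28 [591.    0.6  72.3] [-180.    -0.    52.5] [ 2.2  2.  -8.5] [ 0.31 -0.1  -0.04] 12.1 30.0 [-0.06  0.55  1.54  0.    1.05  0.59]
[633.55341168 302.20750169  90.        ] 238
(array([231.84347826, 121.46956522]), array([-0.95520086,  0.29595832]), array([2.49511605, 3.86403482]), 115) [230.96154355 119.60739481]
```

```bash
python3 -c "
from h import *
print(plan((591,0.2,72.4,52.5),(633.5,302,65,24)))"
```

```text
[ 265.3 -150.     7.4   28.5]
```

arm_command(
  steps=[
    [0.35,0,0,0,0],
    [0.35,0,0,0,0],
    [0.35,0,0,-50,0],
    [0.35,0,0,-100,0],
    [1,265,-150,-100,28.5],
    [1,265,-150,-100,28.5],
    [1,265,-150,-100,28.5],
    [1,265,-150,-100,28.5],
    [1,265,-150,-100,28.5],
    [1,265,-150,-100,28.5],
    [1,265,-150,-100,28.5],
    [1,265,-150,-100,28.5],
  ],
  force=15,
)

```text
clock: 9.88
eef_pos: [633.6, 300.5, 172.9]
eef_rot: [3.141, -0.0, 0.418]
wrist_force: [-0.2, 0.1, -0.5]
finger_gap: 94.0
finger_force: 0.0
```

```bash
python3 - <<'E'
from h import *
pose(); c=imaging.camera("top")
g=cv2.resize(c["img"][110:230,110:320],(800,457),interpolation=cv2.INTER_CUBIC); cv2.imwrite("pics/t3.png",g[:,:,::-1])
E
```

```text
9.88 [633.6 300.5 172.9] [180.   -0.   23.9] [-0.2  0.1 -0.5] [-0.11  0.12 -0.04] 94.0 0.0 [ 0.39  0.69  1.08 -0.    1.38  1.54]
```

View pics/t3.png

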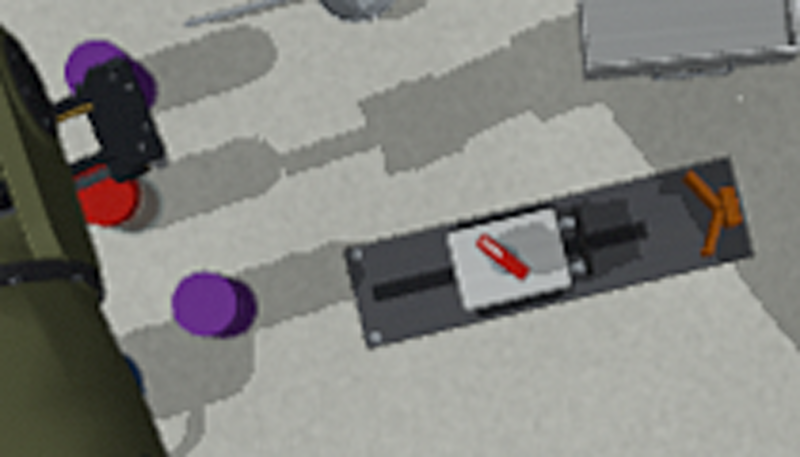

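The stop block is now slid back, with the bar at (502,257) and the fence clear at (712,210). The gripper is over the red cap. I'll descend and grip.

arm_command(
  steps=[
    [1,0,-1,50,0],
    [1,0,-1,90,0],
    [1,0,-1,108,0],
    [1,0,-1,108,0],
    [0.3,0,-1,108,0],
    [0.3,0,-1,108,0],
    [0.3,0,-1,108,0],
    [0.3,0,-1,108,0],
    [0.3,0,-1,108,0],
    [0.3,0,-1,108,0],
  ],
  force=15,
)

```text
clock: 11.18
eef_pos: [633.0, 302.8, 64.6]
eef_rot: [3.141, -0.0, 0.419]
wrist_force: [0.2, -1.3, 1.5]
finger_gap: 49.8
finger_force: 15.0
```

```bash
python3 - <<'E'
from h import *
pose()
# cmd after this: ; lift 105, go to seat +5mm back along rail y
y=np.array([-.2425,.9702]); O=np.array([594.3,-11.5]); t=O-121*y; print(t, O-126*y)
print(plan((633.6,302,65,24),(*t,73,104)))
E
```

```text
11.18 [633.  302.8  64.6] [180.  -0.  24.] [ 0.2 -1.3  1.5] [-0.27  0.08 -0.03] 49.8 15.0 [ 0.39  0.79  1.16 -0.    1.19  1.55]
[ 623.6425 -128.8942] [ 624.855  -133.7452]
[-184.4  389.6   -8.   -80. ]
```

arm_command(
  steps=[
    [0.3,0,0,-30,0],
    [0.3,0,0,-70,0],
    [0.3,0,0,-110,0],
    [0.3,-20,41,-110,-10],
    [0.3,-45,95,-110,-20],
    [0.3,-68,145,-110,-30],
    [0.3,-92,195,-110,-40],
    [0.3,-115,243,-110,-50],
    [0.3,-138,292,-110,-60],
    [0.3,-161,340,-110,-70],
    [0.3,-176,372,-110,-80],
    [0.3,-184,390,-110,-80],
    [0.3,-184,390,-110,-80],
    [0.3,-184,390,-110,-80],
  ],
  force=15,
)

```text
clock: 12.92
eef_pos: [623.7, -127.0, 174.3]
eef_rot: [-3.141, -0.0, 1.814]
wrist_force: [-0.7, 0.6, -2.1]
finger_gap: 49.8
finger_force: 15.0
```

```bash
python3 - <<'E'
from h import *
pose(); c=imaging.camera("side")
g=cv2.resize(c["img"][130:270,200:386],(800,602),interpolation=cv2.INTER_CUBIC)[:600]; cv2.imwrite("pics/s4.png",g[:,:,::-1])
E
```

```text
12.93 [ 623.7 -127.   174.3] [-180.   -0.  104.] [-0.7  0.6 -2.1] [-0.04  0.02  0.02] 49.8 15.0 [-0.26  0.53  1.31  0.    1.3  -0.5 ]
```

View pics/s4.png

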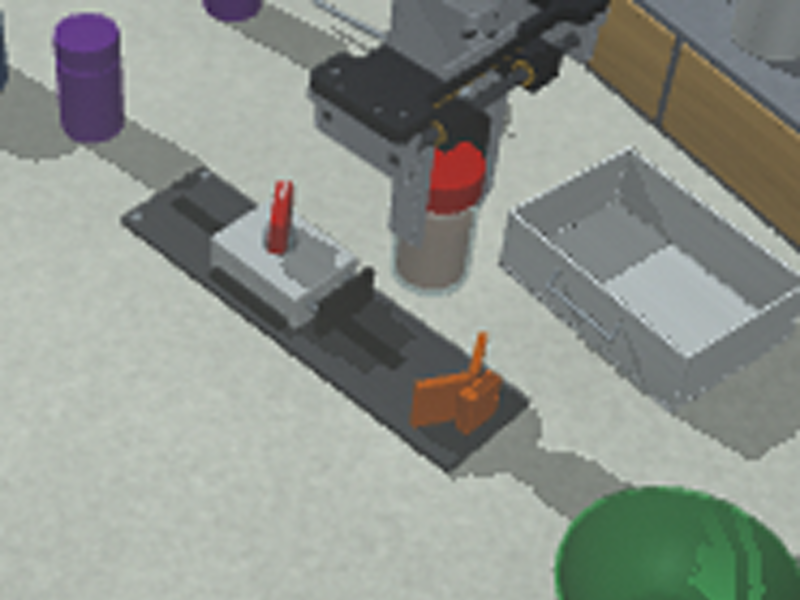

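The jar hangs upright over the holder, at about (432,220) in the zoom, with the fence at (455,390) and the plate well clear. I'll lower it.

arm_command(
  steps=[
    [0.3,0,0,40,0],
    [0.3,0,0,75,0],
    [0.3,0,0,92,0],
    [0.3,0,0,98,0],
    [0.3,0,0,101,0],
    [0.3,0,0,101,0],
  ],
  force=15,
)

```text
clock: 13.72
eef_pos: [624.0, -128.3, 74.4]
eef_rot: [3.14, 0.001, 1.816]
wrist_force: [0.5, 0.2, -2.0]
finger_gap: 49.7
finger_force: 15.0
```

```bash
python3 - <<'E'
from h import *
pose()
E
```

```text
13.72 [ 624.  -128.3   74.4] [179.9   0.  104. ] [ 0.5  0.2 -2. ] [-0.05  0.04  0.01] 49.7 15.0 [-0.26  0.64  1.39  0.    1.11 -0.51]
```

arm_command(
  steps=[
    [0.3,0,0,1,0],
    [0.3,0,0,1.5,0],
    [0.3,0,0,1.5,0],
    [0.3,-1,0,1.5,0],
    [0.3,-2,0,1.5,0],
    [0.3,-2,0,1.5,0],
  ],
  force=10,
)

```text
clock: 14.48
eef_pos: [624.4, -129.8, 72.6]
eef_rot: [3.141, -0.0, 1.816]
wrist_force: [-1.5, 4.7, 6.5]
finger_gap: 50.2
finger_force: 10.0
```

```bash
python3 - <<'E'
from h import *
pose()
E
```

```text
14.47 [ 624.4 -129.8   72.6] [179.9  -0.  104. ] [-1.5  4.7  6.5] [0.81 0.36 0.01] 50.2 10.0 [-0.26  0.64  1.39  0.    1.11 -0.51]
```

arm_command(
  steps=[
    [0.3,0,0,-0.5,0],
    [0.3,-1,0,-0.5,0],
    [0.3,-2,0,-0.5,0],
    [0.3,-3,0,-0.5,0],
    [0.3,-3,0,-0.5,0],
  ],
  force=10,
)

```text
clock: 15.1
eef_pos: [625.0, -133.0, 72.9]
eef_rot: [3.141, -0.0, 1.816]
wrist_force: [-0.5, 4.7, 6.2]
finger_gap: 50.2
finger_force: 10.0
```

```bash
python3 - <<'E'
from h import *
pose()
E
```

```text
15.1 [ 625.  -133.    72.9] [180.  -0. 104.] [-0.5  4.7  6.2] [0.85 0.19 0.07] 50.2 10.0 [-0.27  0.65  1.39  0.    1.11 -0.51]
```

arm_command(
  steps=[
    [0.3,0,0,-0.5,0],
    [0.3,-1,0,-0.5,0],
    [0.3,-2,0,-0.5,0],
    [0.3,-2,0,-0.5,0],
  ],
  force=10,
)

```text
clock: 15.6
eef_pos: [625.2, -135.1, 72.9]
eef_rot: [-3.141, -0.0, 1.816]
wrist_force: [-0.1, 3.2, 2.3]
finger_gap: 49.7
finger_force: 10.0
```

```bash
python3 - <<'E'
from h import *
pose()
E
```

```text
15.6 [ 625.2 -135.1   72.9] [-180.   -0.  104.] [-0.1  3.2  2.3] [0.47 0.14 0.04] 49.7 10.0 [-0.27  0.65  1.38 -0.    1.11 -0.51]
```

arm_command(
  steps=[
    [0.6,0,0,0,0],
    [0.8,0,0,0,0],
    [0.8,0,0,0,0],
    [0.8,0,0,-40,0],
    [0.8,0,0,-90,0],
    [0.5,50,0,-110,0],
    [0.4,90,0,-110,0],
    [0.4,150,0,-110,0],
    [0.4,200,0,-110,0],
    [0.4,250,0,-110,0],
    [0.4,250,0,-110,0],
  ],
)

```text
clock: 16.98
eef_pos: [563.9, 110.1, 183.1]
eef_rot: [3.141, -0.0, 1.819]
wrist_force: [0.3, -0.1, -0.7]
finger_gap: 37.5
finger_force: 0.0
```

```bash
python3 - <<'E'
from h import *
pose(); c=imaging.camera("top"); s=imaging.camera("side")
m=mask(c,84,97,(275,325,145,190)); b=blob(m); p=atz(c,*b[0],98); O=np.array([594.3,-11.5]);x=np.array([.9702,.2425]);y=np.array([-.2425,.9702])
print("jar",b[0],b[2:],p,"rail",(p[:2]-O)@x,(p[:2]-O)@y)
a=cv2.resize(c["img"][140:205,190:330],(800,371),interpolation=cv2.INTER_CUBIC);g=cv2.resize(s["img"][165:255,240:340],(400,360),interpolation=cv2.INTER_CUBIC)
q=np.zeros((600,800,3),np.uint8); q[:300,:640]=cv2.resize(a,(640,300)); q[300:,:333]=cv2.resize(g,(333,300)); cv2.imwrite("pics/j5.png",q[:,:,::-1])
E
```

```text
16.98 [563.9 110.1 183.1] [180.   -0.  104.2] [ 0.3 -0.1 -0.7] [-0.07  0.03  0.05] 37.5 0.0 [ 0.13  0.39  1.5   0.    1.25 -0.12]
jar [287.43209877 165.93415638] (array([4.3838433 , 4.43399726]), 243) [ 621.58260423 -126.40304969   98.        ] rail -1.3944069305313427 -118.09497033681656
```

View pics/j5.png

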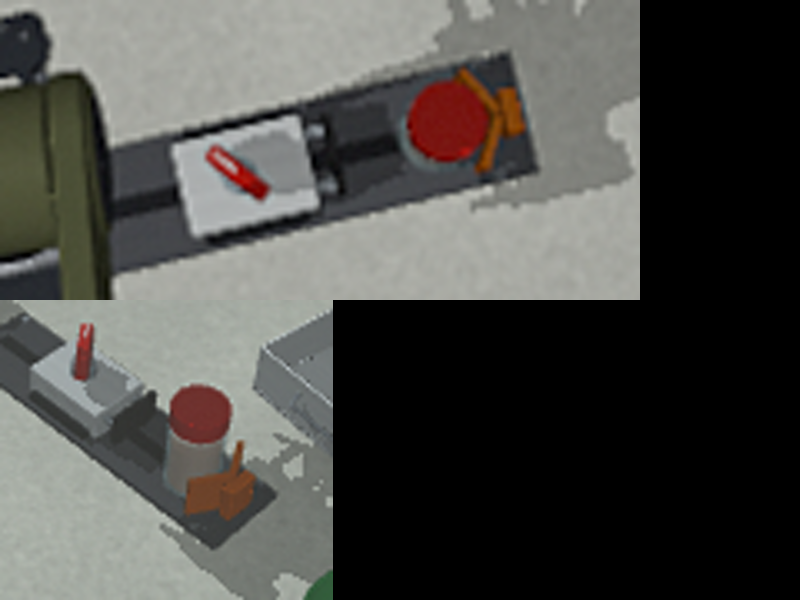

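The jar stands upright in front of the fence, with its cap at (447,120) in the composite and a few mm short of home. I'll regrip the knob and bring the stop up.

```bash
python3 - <<'E'
from h import *
print(plan((564,110.6,184,104),(591,0.4,72.4,52.5)))
y=np.array([-.2425,.9702])
for d in(40,52): print(d,plan((591,0.4,72.4,52.5),(591+.2425*d,.4-.9702*d,72.4,52.5)))
E
```

```text
[-113.5   -0.5  111.6   51.5]
40 [-24.9  31.3  -0.    0. ]
52 [-32.3  40.7  -0.    0. ]
```

arm_command(
  steps=[
    [0.4,-40,0,0,10],
    [0.4,-90,-1,0,20],
    [0.4,-113,-1,0,30],
    [0.4,-113,-1,0,40],
    [0.4,-113,-1,20,51.5],
    [0.4,-113,-1,60,51.5],
    [0.4,-113,-1,60,51.5],
  ],
  force=30,
)

```text
clock: 17.95
eef_pos: [589.8, -3.7, 120.5]
eef_rot: [-3.137, 0.003, 0.916]
wrist_force: [0.0, 0.2, 0.5]
finger_gap: 37.6
finger_force: 0.0
```

```bash
python3 -c "
from h import *
pose()"
```

```text
17.95 [589.8  -3.7 120.5] [-179.8    0.2   52.5] [0.  0.2 0.5] [-0.01  0.1   0.02] 37.6 0.0 [-0.07  0.49  1.51 -0.    1.15  0.59]
```

arm_command(
  steps=[
    [0.4,0,0,0,0],
    [0.4,0,0,0,0],
  ],
)

```text
clock: 18.2
eef_pos: [591.8, -2.7, 124.6]
eef_rot: [3.14, -0.001, 0.917]
wrist_force: [1.0, -0.1, 0.3]
finger_gap: 37.8
finger_force: 0.0
```

```bash
python3 -c "
from h import *
pose();s=monitor.read_state();p=s['eef_pos']
print(plan((*p,52.5),(591,0.4,72.4,52.5)))"
```

```text
18.2 [591.8  -2.7 124.6] [ 1.799e+02 -1.000e-01  5.250e+01] [ 1.  -0.1  0.3] [-0.05  0.12  0.03] 37.8 0.0 [-0.07  0.49  1.51 -0.    1.15  0.59]
[ 2.  -2.5 52.2  0. ]
```

arm_command(
  steps=[
    [0.4,2,-2.5,30,0],
    [0.4,2,-2.5,52,0],
    [0.4,2,-2.5,52,0],
    [0,2,-2.5,52,0],
    [0,2,-2.5,52,0],
    [0,2,-2.5,52,0],
    [0,2,-2.5,52,0],
  ],
  force=30,
)

```text
clock: 19.08
eef_pos: [590.9, 0.7, 71.8]
eef_rot: [3.14, -0.001, 0.917]
wrist_force: [2.1, 0.9, 4.8]
finger_gap: 11.3
finger_force: 30.0
```

```bash
python3 -c "
from h import *
pose()"
```

```text
19.07 [590.9   0.7  71.8] [ 1.799e+02 -1.000e-01  5.250e+01] [2.1 0.9 4.8] [ 0.01 -0.19  0.06] 11.3 30.0 [-0.06  0.55  1.54  0.    1.05  0.59]
```

arm_command(
  steps=[
    [0,-6,8,0,0],
    [0,-12,16,0,0],
    [0,-18,23,0,0],
    [0,-22,28,0,0],
    [0,-22,28,0,0],
    [0,-22,28,0,0],
  ],
)

```text
clock: 19.82
eef_pos: [599.7, -34.2, 71.7]
eef_rot: [3.14, -0.001, 0.917]
wrist_force: [0.4, -1.4, 6.2]
finger_gap: 11.4
finger_force: 30.0
```

```bash
cat >> h.py <<'E'
def jar(lo=275):
    c=imaging.camera("top");O=np.array([594.3,-11.5]);x=np.array([.9702,.2425]);y=np.array([-.2425,.9702])
    b=blob(mask(c,84,97,(lo,325,145,190))); p=atz(c,*b[0],98)[:2]; print("jar",b[3],((p-O)@x).round(1),((p-O)@y).round(1))
    st=monitor.read_state(); e=st["eef_pos"][:2]; print("tcp rail",((e-O)@x).round(1),((e-O)@y).round(1),"s",((e-O)@y+64).round(1),"f_y",(st["wrist_force"][:2]@y).round(1))
    return c
E
python3 -c "
from h import *
pose();c=jar();save(c,'k6.png')"
```

```text
19.82 [599.7 -34.2  71.7] [179.9  -0.   52.5] [ 0.4 -1.4  6.2] [-0.24 -0.06  0.09] 11.4 30.0 [-0.12  0.57  1.51 -0.    1.06  0.54]
jar 218 -1.8 -120.3
tcp rail -0.3 -23.3 s 40.7 f_y -1.6
```

arm_command(
  steps=[
    [0,-2,2.5,0,0],
    [0,-4,5,0,0],
    [0,-5,6.3,0,0],
    [0,-5,6.3,0,0],
    [0,-5,6.3,0,0],
  ],
)

```text
clock: 20.5
eef_pos: [601.6, -41.8, 71.8]
eef_rot: [3.14, -0.001, 0.917]
wrist_force: [-0.2, 0.4, 5.9]
finger_gap: 11.7
finger_force: 30.0
```

```bash
python3 -c "
from h import *
jar()"
```

```text
jar 167 -3.6 -124.3
tcp rail -0.3 -31.1 s 32.9 f_y 0.5
```

arm_command(
  steps=[
    [0,-1.2,1.6,0,0],
    [0,-2.5,3.1,0,0],
    [0,-2.5,3.1,0,0],
    [0,-2.5,3.1,0,0],
  ],
)

```text
clock: 21.05
eef_pos: [602.5, -45.4, 71.8]
eef_rot: [3.141, -0.001, 0.917]
wrist_force: [0.0, 0.4, 6.0]
finger_gap: 12.0
finger_force: 30.0
```

```bash
python3 -c "
from h import *
jar()"
```

```text
jar 157 -3.5 -127.4
tcp rail -0.3 -34.9 s 29.1 f_y 1.2
```

arm_command(
  steps=[
    [0,-0.6,0.8,0,0],
    [0,-1.2,1.6,0,0],
    [0,-1.2,1.6,0,0],
    [0,-1.2,1.6,0,0],
  ],
)

```text
clock: 21.6
eef_pos: [603.0, -47.2, 71.8]
eef_rot: [3.141, -0.001, 0.917]
wrist_force: [0.5, 1.6, 7.7]
finger_gap: 11.5
finger_force: 30.0
```

```bash
python3 -c "
from h import *
jar()"
```

```text
jar 148 -4.0 -129.4
tcp rail -0.3 -36.8 s 27.2 f_y 2.7
```

arm_command(
  steps=[
    [0,-0.6,0.8,0,0],
    [0,-1.2,1.6,0,0],
    [0,-1.2,1.6,0,0],
    [0,-1.2,1.6,0,0],
  ],
)

```text
clock: 22.15
eef_pos: [603.4, -49.2, 71.7]
eef_rot: [3.141, -0.001, 0.917]
wrist_force: [-0.9, 2.2, 6.4]
finger_gap: 12.0
finger_force: 30.0
```

```bash
python3 -c "
from h import *
c=jar(); s=imaging.camera('side')
q=np.hstack([cv2.resize(c['img'][145:195,230:325],(400,211),interpolation=cv2.INTER_CUBIC),cv2.resize(s['img'][170:250,250:402],(400,211),interpolation=cv2.INTER_CUBIC)]);cv2.imwrite('pics/p7.png',q[:,:,::-1])"
```

```text
jar 147 -3.8 -132.0
tcp rail -0.3 -38.8 s 25.2 f_y 1.9
```

View pics/p7.png

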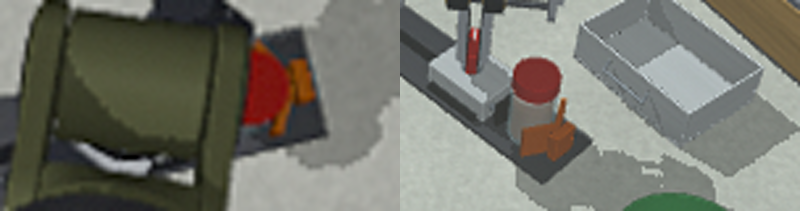

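The top view is mostly hidden by the arm. The side view shows the jar upright against the fence at about (535,100), so I'll use that view and averaged forces.

```bash
cat >> h.py <<'E'
def chk():
    O=np.array([594.3,-11.5]);x=np.array([.9702,.2425]);y=np.array([-.2425,.9702]);F=[];B=[]
    for i in range(6):
        s=imaging.camera("side");F.append(monitor.read_state()["wrist_force"][:2]@y)
        b=blob(mask(s,84,97,(296,330,180,225))); p=atz(s,*(b[0]-[.9,1.9]),90)[:2]; B.append([b[3],(p-O)@x,(p-O)@y])
    e=monitor.read_state()["eef_pos"][:2]
    print("F",np.mean(F).round(2),np.std(F).round(2),"jar",np.mean(B,0).round(1),"s",((e-O)@y+64).round(1))
E
python3 -c "
from h import *
chk()"
```

```text
F 2.35 0.58 jar [ 218.     1.1 -125.4] s 25.2
```

arm_command(
  steps=[
    [0,-0.6,0.8,0,0],
    [0,-1.2,1.6,0,0],
    [0,-1.2,1.6,0,0],
    [0,-1.2,1.6,0,0],
  ],
)

```text
clock: 23.05
eef_pos: [603.9, -51.0, 71.7]
eef_rot: [3.141, -0.001, 0.917]
wrist_force: [-1.6, 2.1, 7.9]
finger_gap: 12.0
finger_force: 30.0
```

```bash
python3 -c "
from h import *
chk()"
```

```text
F 3.11 0.4 jar [ 219.7    0.9 -126.3] s 23.3
```

arm_command(
  steps=[
    [0,-0.6,0.8,0,0],
    [0,-1.2,1.6,0,0],
    [0,-1.2,1.6,0,0],
    [0,-1.2,1.6,0,0],
  ],
)

```text
clock: 23.85
eef_pos: [604.4, -52.7, 71.7]
eef_rot: [-3.142, -0.001, 0.917]
wrist_force: [-2.1, 3.9, 7.9]
finger_gap: 12.1
finger_force: 30.0
```

```bash
python3 -c "
from h import *
chk()"
```

```text
F 4.23 0.32 jar [ 219.8    0.9 -126.3] s 21.6
```

The jar stopped moving at home while the spring force rose to about 4 N. I'll tighten now.

arm_command(
  steps=[
    [0,0,0,0,0],
    [0,0,0,0,10],
    [0,0,0,0,20],
    [0,0,0,0,30],
    [0,0,0,0,40],
    [0,0,0,0,50],
    [0,0,0,0,60],
    [0,0,0,0,70],
    [0,0,0,0,80],
    [0,0,0,0,90],
    [0,0,0,0,98],
    [0,0,0,0,98],
  ],
  force=50,
)

```text
clock: 25.65
eef_pos: [604.6, -52.1, 72.0]
eef_rot: [-3.14, 0.0, -0.795]
wrist_force: [-1.0, 7.7, 9.6]
finger_gap: 11.5
finger_force: 50.0
```

```bash
python3 -c "
from h import *
pose();chk()"
```

```text
25.65 [604.6 -52.1  72. ] [-179.9    0.   -45.6] [-1.   7.7  9.6] [ 1.58  0.38 -0.1 ] 11.5 50.0 [-0.15  0.58  1.49  0.    1.07  2.22]
F 8.22 0.33 jar [ 219.8    0.9 -126.3] s 22.1
```

arm_command(
  steps=[
    [0.35,0,0,0,0],
    [0.35,0,0,0,0],
    [0.35,0,0,-40,0],
    [0.35,0,0,-45,-10],
    [0.35,0,0,-45,-20],
    [0.35,0,0,-45,-30],
    [0.35,0,0,-45,-40],
    [0.35,0,0,-45,-50],
    [0.35,0,0,-45,-60],
    [0.35,0,0,-45,-70],
    [0.35,0,0,-45,-80],
    [0.35,0,0,-45,-90],
    [0.35,0,0,-45,-100],
    [0.35,0,0,-45,-110],
    [0.35,0,0,-45,-120],
    [0.35,0,0,-45,-130],
    [0.35,0,0,-45,-140],
    [0.35,0,0,-45,-150],
    [0.35,0,0,-45,-160],
    [0.35,0,0,-45,-170],
  ],
)

```text
clock: 28.45
eef_pos: [604.0, -53.4, 115.6]
eef_rot: [-3.141, -0.0, 2.179]
wrist_force: [0.4, -0.8, -0.1]
finger_gap: 33.1
finger_force: 0.0
```

```bash
python3 - <<'E'
from h import *
pose();chk()
p=monitor.read_state()["eef_pos"]; print(plan((*p[:3],monitor.read_state()["eef_rot"][2]*57.2958),(604.4,-52.3,72,134.5)))
s=imaging.camera("side"); cv2.imwrite("pics/f8.png",cv2.resize(s["img"][165:255,250:370],(800,600),interpolation=cv2.INTER_CUBIC)[:,:,::-1])
E
```

```text
28.45 [604.  -53.4 115.6] [-180.    -0.   124.8] [ 0.4 -0.8 -0.1] [-0.06  0.01  0.06] 33.1 0.0 [-0.15  0.53  1.46 -0.    1.15 -0.76]
F -0.08 0.63 jar [ 222.7    1.1 -125.8] s 21.1
[  0.6   0.7  43.8 -10.2]
```

View pics/f8.png

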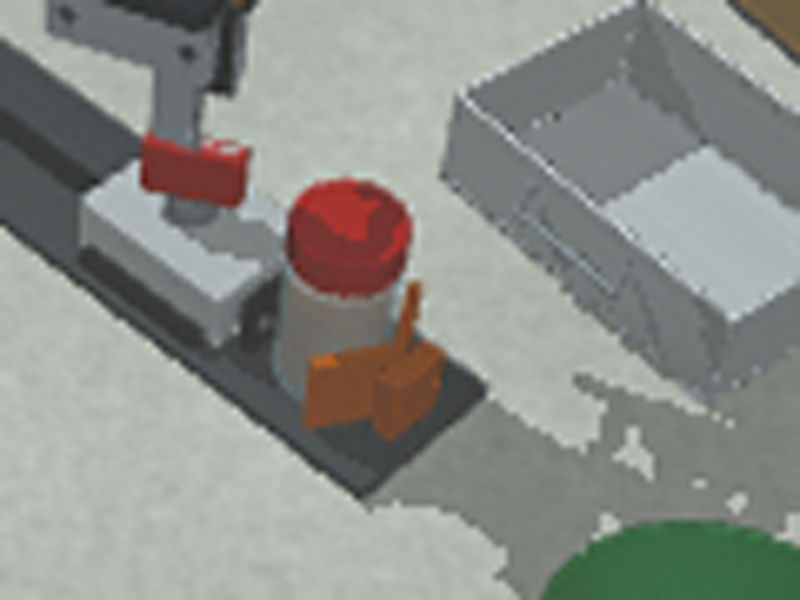

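The side crop shows the jar upright and seated against the orange fence at (350,290). The red bar is at (195,170), with the fingers above it. I'll regrip and tighten further.

arm_command(
  steps=[
    [0.35,0.6,1,20,-10],
    [0.35,0.6,1,44,-10],
    [0.35,0.6,1,44,-10],
    [0,0.6,1,44,-10],
    [0,0.6,1,44,-10],
    [0,0.6,1,44,-10],
    [0,0.6,1,44,0],
    [0,0.6,1,44,10],
    [0,0.6,1,44,20],
    [0,0.6,1,44,30],
    [0,0.6,1,44,30],
  ],
  force=55,
)

```text
clock: 30.18
eef_pos: [605.5, -51.7, 73.3]
eef_rot: [3.139, -0.0, 1.647]
wrist_force: [0.6, 2.4, 7.2]
finger_gap: 11.6
finger_force: 55.0
```

```bash
python3 -c "
from h import *
pose();chk();pose()"
```

```text
30.18 [605.5 -51.7  73.3] [179.9  -0.   94.4] [0.6 2.4 7.2] [ 0.55  0.16 -0.14] 11.6 55.0 [-0.15  0.58  1.49  0.    1.07 -0.22]
F 3.0 0.25 jar [ 222.8    1.1 -126.2] s 22.3
30.48 [605.4 -51.7  73.3] [179.9  -0.   94.5] [0.2 3.1 7.8] [ 0.62  0.15 -0.16] 11.7 55.0 [-0.15  0.58  1.49  0.    1.07 -0.23]
```

arm_command(
  steps=[
    [0,0,0,0,8],
    [0,0,0,0,16],
    [0,0,0,0,20],
    [0,0,0,0,20],
  ],
  force=60,
)

```text
clock: 30.98
eef_pos: [605.7, -51.7, 73.6]
eef_rot: [3.139, -0.001, 1.301]
wrist_force: [0.0, 3.5, 9.5]
finger_gap: 11.6
finger_force: 60.3
```

```bash
python3 -c "
from h import *
pose();chk();pose()
s=monitor.read_state();print(s['effort'].round(3))"
```

```text
30.98 [605.7 -51.7  73.6] [179.8  -0.   74.5] [0.  3.5 9.5] [0.62 0.09 0.65] 11.6 60.3 [-0.15  0.58  1.49  0.    1.07  0.12]
F 3.15 0.31 jar [ 223.     0.9 -126.4] s 22.2
31.27 [605.7 -51.7  73.6] [179.8  -0.   74.6] [1.  4.1 9.5] [0.55 0.13 0.64] 11.6 60.3 [-0.15  0.58  1.49  0.    1.07  0.12]
[ -2.434 -59.144 -27.934  -0.362  -0.069   0.636]
```

arm_command(
  steps=[
    [0,0,0,0,4],
    [0,0,0,0,8],
    [0,0,0,0,8],
  ],
)

```text
clock: 31.65
eef_pos: [605.8, -51.7, 73.7]
eef_rot: [3.139, -0.001, 1.16]
wrist_force: [0.5, 2.0, 9.6]
finger_gap: 11.8
finger_force: 60.0
```

```bash
python3 -c "
from h import *
pose();chk()"
```

```text
31.65 [605.8 -51.7  73.7] [ 1.798e+02 -1.000e-01  6.650e+01] [0.5 2.  9.6] [ 0.6   0.07 -0.02] 11.8 60.0 [-0.15  0.58  1.49  0.    1.07  0.26]
F 2.88 0.54 jar [ 221.8    0.8 -126.6] s 22.2
```

arm_command(
  steps=[
    [0.35,0,0,0,0],
    [0.35,0,0,0,0],
    [0.35,0,0,-40,0],
    [0.35,0,0,-90,0],
    [0.35,50,-20,-110,0],
    [0.35,100,-60,-110,0],
    [0.35,150,-90,-110,0],
    [0.35,180,-130,-110,0],
    [0.35,180,-130,-110,0],
    [0.35,180,-130,-110,0],
    [0.35,180,-130,-110,0],
  ],
)

```text
clock: 33.33
eef_pos: [557.6, 163.7, 181.9]
eef_rot: [3.142, 0.0, 1.16]
wrist_force: [0.7, 0.8, -0.5]
finger_gap: 32.9
finger_force: 0.0
```

```bash
python3 - <<'E'
from h import *
pose();chk();c=jar(280)
b=blob(mask(c,84,97,(245,279,150,190))); p=[atz(c,*(b[0]+t*b[1]),80)[:2] for t in(0,10)]; print("knob",b[0],b[2:],p[0],np.degrees(np.arctan2(*(p[1]-p[0])[::-1])))
O=np.array([594.3,-11.5]);x=np.array([.9702,.2425]);y=np.array([-.2425,.9702]);print((p[0]-O)@x,(p[0]-O)@y)
s=imaging.camera("side")
q=np.vstack([cv2.resize(c["img"][145:195,230:320],(540,300),interpolation=cv2.INTER_CUBIC),cv2.resize(s["img"][170:235,250:367],(540,300),interpolation=cv2.INTER_CUBIC)]);cv2.imwrite("pics/e9.png",q[:,:,::-1])
E
```

```text
33.33 [557.6 163.7 181.9] [180.    0.   66.4] [ 0.7  0.8 -0.5] [-0.06  0.13 -0.01] 32.9 0.0 [ 0.22  0.41  1.48 -0.    1.26  0.63]
F 0.06 0.35 jar [ 223.     0.8 -126.7] s 243.7
jar 244 -0.9 -125.5
tcp rail 6.7 179.8 s 243.8 f_y -0.1
knob [259.36734694 172.55102041] (array([1.26241655, 4.25982398]), 49) [603.49148648 -47.32052478] 65.50938336752186
0.23110292805007582 -36.982008612138046
```

View pics/e9.png

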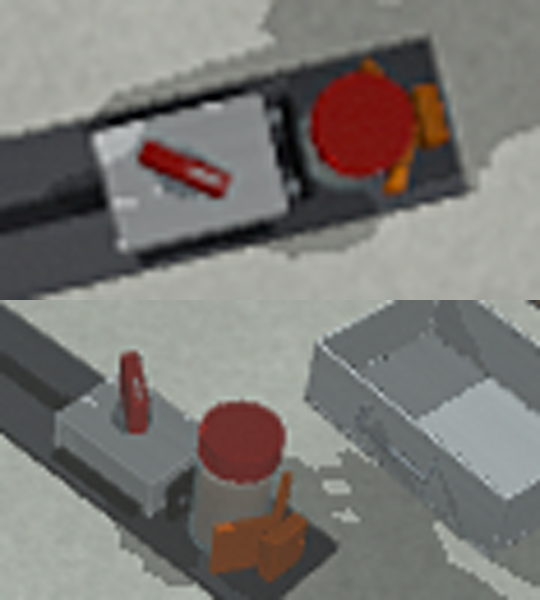

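The last composite shows the jar upright and seated in the V, with its cap at (363,125) in the top half. The bar at (185,170) has turned about 101° past its starting angle without slipping, which is well into the hard range. The gripper is clear, so I'm handing in.

```bash
python3 -c "
from h import *
print(job.sign_off())"
```

```text
the job is handed in; nothing more can be done
None
```

The job is handed in, but sign-off gave no verdict: the jar stands upright in the V, plate pressed in by an estimated 4 N (not read directly), and the knob is about 1.76 rad past its start, tight by calculation (clamp force not measured); I moved none of the bystanders.

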